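Unpin the hold-down bar and take out the tool blank

ROBOT

A 6-joint arm with a two-finger parallel gripper is mounted at the origin on the work surface. World frame = base frame: x ahead of the robot, y to its left, z up, the work surface at z = 0. Lengths are in mm, angles in rad, forces in N, time in s.
With the tool pointing down it reaches from about 400 to 925 mm from the base axis. Payload 3.4 kg.
Tool frame: the origin (TCP) lies midway between the tips of the shut fingers; the grasp point (between the pads) lies 19 mm behind it (manip.tcp_to_grasp is the distance from the TCP to the grasp point, in mm); z points along the fingers, y is the line along which they close (so a half turn about z gives the same grasp; the last joint's range is limited). The gripper opens to 85 mm and grips with 20 to 120 N. Pads are 22 mm wide; open, the fingers measure 114 mm over their backs; the gripper's body (76 mm by 85 mm) begins 54 mm behind the grasp point. The pads swing forward as they close: fully open they stand 13 mm farther back than shut.
Start: joints at [1.056, 0.307, 1.506, -0, 1.328, -0.073], TCP at [245.874, 519.786, 231.305] pointing down, gripper open.
Joint ranges: [-3.12, 3.12], [-1.05, 2.28], [0.14, 2.33], [-1.42, 4.57], [0.1, 2.73], [-2.68, 2.68]. Speed limits (rad/s): [2.57, 2.57, 3.14, 3.14, 3.14, 3.14].

INTERFACE

Orientations are given as [roll, pitch, yaw] about the fixed x, y, z axes, in that order (R = Rz(yaw) Ry(pitch) Rx(roll)).
In Python, from station import manip gives the robot as it stands.
- The arm moves only by the shell command python3 -m jog 'ROWS'. ROWS is JSON, a list of rows, each a list of 3 entries, a list of its own where there are three numbers: the shift along the tool's x, y, z in cm, then the turn, a rotation vector about the tool's x, y, z in degrees, then the opening in per cent of the stroke, from 0 (shut) to 100 (fully open). In form: [[[dx, dy, dz], [wx, wy, wz], jaw], ...]. A call has 1 to 20 rows; each row shifts and turns the commanded pose from where the row before left it, along the tool's axes as they then stand; what a row does not reach is not made up. A row lasts 1/10 s, in which the tool goes at most 50 mm and 8.59 degrees, less where a joint would pass 70% of its speed; a pose out of reach is approached as far as the arm can. A call is refused whole if a number of a shift passes 5 or a number of a turn 8.59, either way. A call with a gripper value outside its range is refused whole. The fingers move at their own pace and stop on an object; the grip force is fixed at half the most. Time passes only in rows, so rows that do not move let the fingers close. It gives the time, the measured TCP pose, the force, the opening and the grip force at its end, in the units of the state.
- manip.get_state(): the state, without advancing time (a new reading comes with each control period).
- manip.camera(name): name is "scene" or "top"; returns (picture, depth): 480x640x3 uint8, red, green, blue; 480x640 float32, mm along the optical axis (not along the pixel's ray), 0 where there is no reading.
- manip.get_calibration(name): a dict with "intrinsics" (3x3 intrinsics, pixels), "extrinsics" (4x4, takes a point from camera to world coordinates). Camera axes: x right, y down, z forward; pixel columns grow to the right and rows downward; lengths in mm; the calibration is good to about 2 mm. A picture is of the moment at which its call begins. get_calibration takes no time and is no camera call.
- manip.sign_off(): hands the job in; it is judged then, once.
The state is a dict: "time": time; "qpos": joint angles; "joint_vel": joint speeds; "tau": joint torques, N m; "eef_pos": TCP position; "eef_rot": TCP orientation; "contact_force": force on the tool from outside, world axes, zero at the start; "moment": the same for the moment, N m; "finger_gap": finger opening in mm; "finger_force": force on a finger pad.
Only numpy, scipy, OpenCV 4.12 (cv2) and the standard library are available. Lean on these libraries where they do the work, as an engineer would, in place of code of your own. Each camera call takes 0.05 s, during which the arm holds its last target. There are 200 camera calls.

TASK

Free the steel tool blank from the grinding jig: pull the spring clip sideways out of the cross-drilled pin and lay it on the bench, then lift the hinged hold-down bar by its knob well past half-way to upright and leave it up. Slide the blank out along the board by its tang until all of it is clear of the bar's place, let go of it there, then take it again by the middle and lay it flat across both rails of the wooden rest, centred and along the rest. Leave everything else where it is.

Things in the scene. Friction and masses are not known exactly. Their poses are not given: they have to be found in the camera images.
- jig: Fixed plywood jig board, 20 mm thick. Origin on its underside where the bar's centre line (along jig x, y = 0) crosses the blank's line (along jig y, x = 0). Board: x -100..+100, y -80..+250 mm. Hinge at x = +75, pin at x = -85 mm. Off the board's -y edge the bench is bare for 150 mm (x -100..+40 mm).
- pin_hole (a point): Centre of the cross hole in the upright steel pin (16 mm diameter, fixed to the board, top 61 mm above the bench). The hole is 8 mm square, runs along the jig's y, 43 mm above the bench. The clip's straight leg passes through it; to draw it out the clip must go about 90 mm, level, towards the jig's -y.
- clip_loop (a point): Centre, half-way up, of the R-clip's 30 mm round loop (5 mm steel wire, 40 g). z up; both legs run to its own +y, straight one 77 mm long, wavy one on its -x side. It lies flat on the bar's end plate, 42 mm above the bench; the loop hangs free off that plate's jig -y side, 20 mm of air down to the board. Rigid here, held by light friction only.
- bar (a joint): Angle of the steel hold-down bar: 0 level over the blank, 1.57 upright. Turns about the jig's y; the stiff hinge (0.35 N m) stays where left; the clip blocks it. Bar 30 mm wide, 10 thick, underside 29.5 mm above the bench when down; it ends in a slotted plate 60 mm wide (jig x -64 to -110 mm) around the pin.
- bar_hinge (a point): Hinge axis of the bar (the axis runs along the jig's y), at the bar's half thickness, 34.5 mm above the bench.
- knob (a point): Centre of the black barrel knob: a lying cylinder 26 mm in diameter, 30 mm long with flat ends, its axis along the jig's y, on a 10 mm stem on the bar; 74.5 mm above the bench when the bar is down. In the bar it lies 130 mm from the hinge along the bar and 40 mm above its mid plane. It can turn between two fingers closed on its flat ends.
- blank_mid (a point): Centre, half-way up, of the flat steel tool blank: 8 mm thick, about 0.3 kg, underside 20 mm above the bench. Own y runs to the tang end: blade 32 mm wide from y -70 to +25, blunt tip to -86; tang 22 mm wide, +25 to +90, sticking out to the jig's +y. Starts about 20 mm from the bar's centre line; clear of the bar at 105 mm (jig y).
- rest_top (a point): Fixed wooden rest: centre of its two rails at their top faces, 32 mm above the bench. Rails 18 mm wide, 110 mm long along the rest's x, at y = -55 and +55 mm; between them the base is 8 mm high. The blank is to lie across both, along the rest's own y, either end first.
- bottle: Bystander: small closed white jar, 44 mm across, 85 mm tall, behind the jig board. Leave it alone.
- sandblock: Bystander: wooden sanding block 50 x 120 x 40 mm, behind the rest. Leave it alone.
- tin: Bystander: small bare metal tin, 32 mm across, 35 mm tall, standing on the far tang-side corner of the jig board. Leave it alone.
- spareclip: Bystander: a smaller spare clip (66 mm long) lying on the bench off the jig board's -y edge, beyond the hinge side. Leave it alone.
- offcut: Bystander: flat steel offcut 30 mm wide, 170 mm long, lying on the bench beside the rest. Leave it alone.
Mind the look-alikes: they are no part of the job. What is shaped like the part that bears blank_mid but blue or green is not meant.

How it is judged:
By the outcome, as a careful person would: the job done as asked, in the order asked, and still so for the second after the job is handed in, with the robot touching nothing.
It also fails if it takes over 59 s, if anything falls off the work surface, if the arm or the gripper's body presses on something with over 40 N, if the wrist force passes 120 N, or if a joint passes its speed limit or range.

## Working session

There is one attempt and no reset: what is moved stays moved. The work goes in short steps, Python scripts to look and compute and a shell command to move; the robot and the scene stay as the last step left them, time stands still between calls to the robot, and variables do not carry over. Pictures are saved under pics/ and viewed, at most 10 in all, crops included, and the job is handed in when it is done.

```bash
mkdir -p pics; ls; python3 - <<'E'
from station import manip
import cv2,numpy as np
for n in("scene","top"):
    p,d=manip.camera(n); np.savez(f"pics/{n}0.npz",p=p,d=d); cv2.imwrite(f"pics/{n}0.png",p[:,:,::-1])
    c=manip.get_calibration(n); print(n,np.round(c["intrinsics"],1).tolist(),np.round(c["extrinsics"],3).tolist())
print(manip.get_state(), manip.tcp_to_grasp)
E
```

```text
pics
scene [[547.7, 0.0, 328.0], [0.0, 547.7, 247.8], [0.0, 0.0, 1.0]] [[-0.353, 0.684, -0.639, 1202.544], [0.936, 0.249, -0.25, 260.575], [-0.011, -0.686, -0.728, 909.372], [0.0, 0.0, 0.0, 1.0]]
top [[446.1, 0.0, 321.2], [0.0, 446.1, 240.5], [0.0, 0.0, 1.0]] [[-0.01, -0.982, 0.187, 305.16], [-1.0, 0.004, -0.031, -1.577], [0.029, -0.187, -0.982, 1006.328], [0.0, 0.0, 0.0, 1.0]]
{'time': 0.1, 'qpos': array([ 1.05554302e+00,  3.07528974e-01,  1.50750031e+00, -1.34340768e-05,
        1.32838133e+00, -7.34714437e-02]), 'joint_vel': array([-0.0004065 , -0.00156525, -0.00190777, -0.00081074, -0.00145485,
       -0.00016846]), 'tau': array([ 2.18741111e-04, -4.58525670e+01, -2.52609730e+01, -6.84678776e-05,
        5.54509083e-03, -4.19345497e-05]), 'eef_pos': array([245.5601199 , 519.27134988, 230.47151182]), 'eef_rot': array([-3.13977863e+00, -1.20448359e-04,  2.69981392e+00]), 'contact_force': array([-0.04083382,  0.43134559, -0.44139892]), 'moment': array([ 0.00246893, -0.06332448,  0.00028463]), 'finger_force': 0.0, 'finger_gap': 85.18685639583532} 18.700000000000003
```

View pics/top0.png

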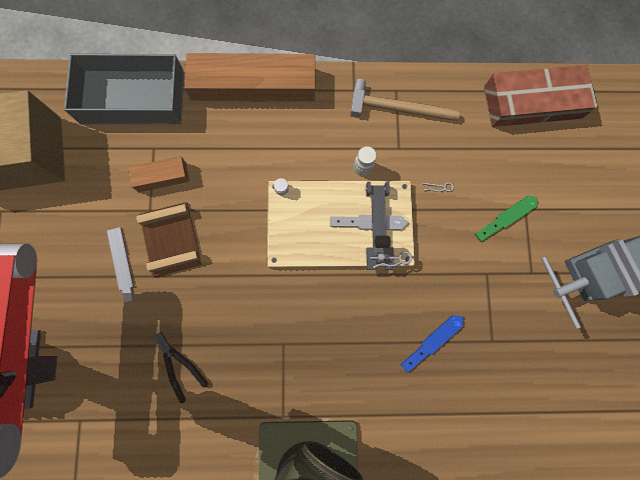

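View pics/scene0.png

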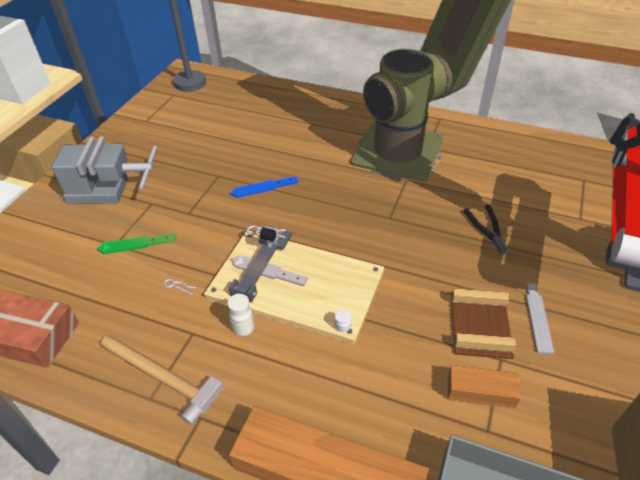

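The top picture shows the jig at (268–414, 181–268), with the hinge at the top (376,188) and the pin and clip at the bottom (380,258), so jig x ≈ world x and jig y ≈ world y.

Possible mix-ups:
- **Clip:** the one at the pin, loop (405,258), against the spare at (437,187). I choose the one at the pin.
- **Blank:** the steel one in the jig (370,222), against green (507,218), blue (433,343) and the offcut (120,263). I choose the one in the jig.
- **Rest:** the two rails at (163,215) and (173,262), against the sanding block (158,173). I choose the railed one.

```bash
cat > h.py <<'E'
from station import manip
import cv2,numpy as np
from scipy.spatial.transform import Rotation as Rn
C={n:manip.get_calibration(n) for n in("scene","top")}
def load(n,tag):
    z=np.load(f"pics/{n}{tag}.npz"); return z["p"],z["d"]
def snap(n,tag):
    p,d=manip.camera(n); np.savez(f"pics/{n}{tag}.npz",p=p,d=d); return p,d
def ray(n,uv,z):
    K=C[n]["intrinsics"];E=C[n]["extrinsics"]
    uv=np.atleast_2d(np.float64(uv)); r=np.c_[uv,np.ones(len(uv))]@np.linalg.inv(K).T@E[:3,:3].T
    o=E[:3,3]; return (o+r*((z-o[2])/r[:,2])[:,None])
def cloud(n,d):
    K=C[n]["intrinsics"];E=C[n]["extrinsics"]
    v,u=np.mgrid[:480,:640]; r=np.dstack([(u-K[0,2])/K[0,0],(v-K[1,2])/K[1,1],np.ones_like(d)])*d[...,None]
    return r@E[:3,:3].T+E[:3,3]
def px(n,P):
    K=C[n]["intrinsics"];E=C[n]["extrinsics"]
    q=(np.atleast_2d(P)-E[:3,3])@E[:3,:3]; q=q@K.T; return q[:,:2]/q[:,2:]
def crop(p,x0,y0,w,h,f,name):
    cv2.imwrite(name,cv2.resize(p[y0:y0+h,x0:x0+w,::-1],None,fx=f,fy=f,interpolation=cv2.INTER_CUBIC))
E
python3 - <<'E'
from h import *
p,d=load("top",0); s,ds=load("scene",0)
a=cv2.resize(p[170:280,260:420],None,fx=5,fy=5,interpolation=cv2.INTER_CUBIC) #800x550
cv2.imwrite("pics/c1.png",a[:,:,::-1])
crop(s,200,215,200,135,4,"pics/c2.png")
# board by colour + height
hsv=cv2.cvtColor(p,cv2.COLOR_RGB2HSV)
X=cloud("top",d)
m=((hsv[...,0]>15)&(hsv[...,0]<30)&(hsv[...,1]>60)&(hsv[...,2]>170)).astype(np.uint8)
m[:, :255]=0;m[:,430:]=0;m[:170]=0;m[290:]=0
c=max(cv2.findContours(cv2.morphologyEx(m,cv2.MORPH_CLOSE,np.ones((3,3))),0,1)[0],key=cv2.contourArea)
print("board z",np.median(X[m>0][:,2]))
W=ray("top",c[:,0],20)[:,:2].astype(np.float32); r=cv2.minAreaRect(W); print(r); print(cv2.boxPoints(r).round(1).tolist())
# rest rails
m=((hsv[...,0]>10)&(hsv[...,0]<30)&(X[...,2]>24)&(X[...,2]<45)).astype(np.uint8)
m[:, :120]=0;m[:,215:]=0;m[:195]=0;m[285:]=0
for c in cv2.findContours(m,0,1)[0]:
    if cv2.contourArea(c)>100:
        W=ray("top",c[:,0],32)[:,:2].astype(np.float32); print("rail",cv2.minAreaRect(W),c[:,0].mean(0))
E
```

```text
board z 19.634904183795015
((534.34619140625, -41.57359313964844), (272.8392333984375, 207.10792541503906), 87.81900787353516)
[[425.70001220703125, -174.0], [632.5999755859375, -181.8000030517578], [643.0, 90.80000305175781], [436.1000061035156, 98.69999694824219]]
rail ((447.3099060058594, 294.8772277832031), (19.300724029541016, 109.78370666503906), 14.656661987304688) [171.75675676 260.51351351]
rail ((552.685791015625, 322.373779296875), (20.875839233398438, 110.99723052978516), 14.708436965942383) [161.74336283 213.40707965]
```

View pics/c1.png

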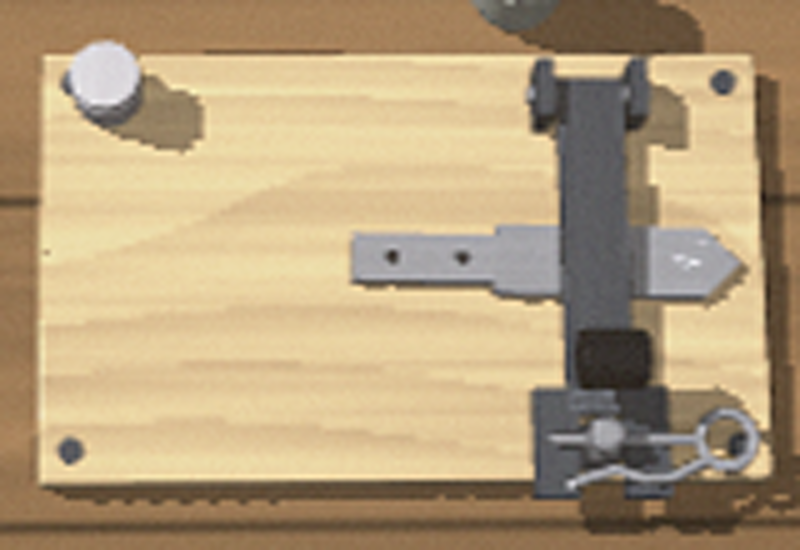

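View pics/c2.png

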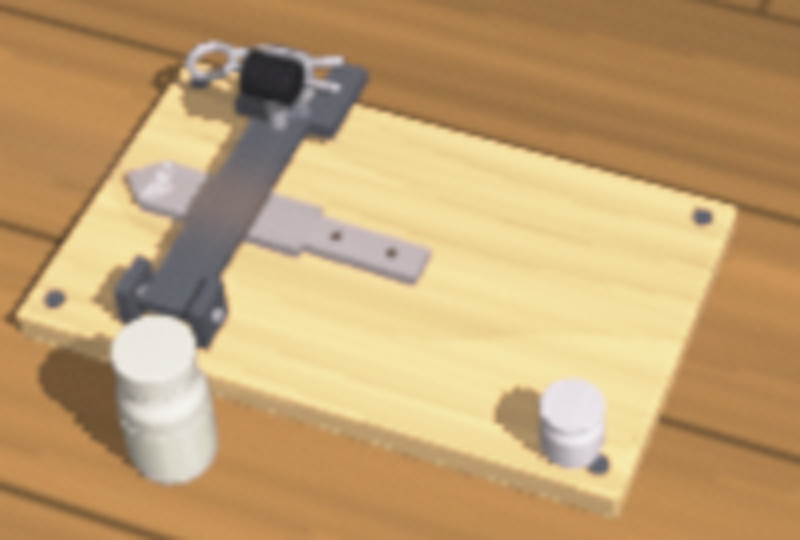

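The crops show the clip loop at top px ≈(405.0,257.6), pin (380.6,256.4), knob (382.2,241), tang end (330,221) and blank tip (408.8,222). This is the large clip in the jig, and the choice fits the description. The scene crop confirms the clip on the plate behind the knob.

```bash
python3 - <<'E'
from h import *
T=lambda l:np.array(l,float)/5-.4+[260,170]
S=lambda l:np.array(l,float)/4-.375+[200,215]
def fit(n,uv,ref,z):
    W=ray(n,uv,z)[:,:2]; a=np.array(ref,float); A=a-a.mean(0);B=W-W.mean(0)
    th=np.arctan2((A[:,0]*B[:,1]-A[:,1]*B[:,0]).sum(),(A*B).sum()); R=np.array([[np.cos(th),-np.sin(th)],[np.sin(th),np.cos(th)]])
    t=W.mean(0)-R@a.mean(0); print(n,"jig",t.round(1),np.degrees(th).round(2),"res",(W-(a@R.T+t)).round(1).tolist()); return t,R
ref=[[100,250],[100,-80],[-100,-80],[-100,250]]
t,R=fit("top",T([(42,55),(753,55),(770,483),(41,485)]),ref,20)
ts,Rs=fit("scene",S([(613,503),(18,320),(178,78),(736,207)]),ref,20)
for nm,uv,z in[("pin",(605,430),61),("loop",(727,440),42),("knobtop",(613,357),80),("tangend",(352,258),28),("tip",(746,262),28),("bladeC",(528,262),28)]:
    W=ray("top",T([uv]),z)[0,:2]; print(nm,W.round(1),"jig",((W-t)@R).round(1))
for nm,uv,z in[("loop",(211,63),42),("tangend",(419,263),28),("tip",(128,178),28),("knob",(273,77),74.5)]:
    W=ray("scene",S([uv]),z)[0,:2]; print("S",nm,W.round(1),"jig",((W-ts)@Rs).round(1))
E
```

```text
top jig [ 533.6 -161. ] -0.06 res [[-0.2, -0.1], [0.1, 0.4], [-0.3, 2.0], [0.4, -2.3]]
scene jig [ 538.7 -161.2] 1.01 res [[0.2, -3.9], [-5.5, 0.7], [7.4, 2.6], [-2.0, 0.6]]
pin [ 451.3 -158.7] jig [-82.3   2.3]
loop [ 449.5 -215.5] jig [-84.  -54.6]
knobtop [ 479.7 -160. ] jig [-53.9   0.9]
tangend [535.4 -52.4] jig [  1.7 108.7]
tip [ 533. -231.] jig [ -0.5 -70. ]
bladeC [ 533.3 -131.9] jig [-0.3 29.1]
S loop [ 449.1 -215.8] jig [-90.5 -53. ]
S tangend [533.7 -55.3] jig [ -3.2 105.9]
S tip [ 532.4 -226.9] jig [ -7.4 -65.6]
S knob [ 475.6 -161.9] jig [-63.1   0.4]
```

Jig origin is about (534,-161) with yaw ≈0°. Clip loop (449.4,-215.6), knob ≈(479,-161), blank mid ≈(534,-143.5), rest (500,308.6) at 14.65°. Now moving towards the clip.

```bash
python3 -m jog '[[[0,0,0],[0,0,8.1],60],[[0,0,0],[0,0,8.1],60],[[0,0,0],[0,0,8.1],60],[[0,0,0],[0,0,8.1],60],[[0,0,0],[0,0,8.1],60],[[0,0,0],[0,0,8.1],60],[[0,0,0],[0,0,8.1],60],[[0,0,0],[0,0,8],60],[[0,4,0],[0,0,0],60],[[0,4,0],[0,0,0],60],[[0,4,0],[0,0,0],60],[[0,4,0],[0,0,0],60],[[0,4.4,0],[0,0,0],60]]'
python3 -m jog '[[[-4.9,0,0],[0,0,0],60],[[-4.9,0,0],[0,0,0],60],[[-4.9,0,0],[0,0,0],60],[[-4.9,0,0],[0,0,0],60],[[-4.9,0,0],[0,0,0],60],[[-4.9,0,0],[0,0,0],60],[[-4.9,0,0],[0,0,0],60],[[-4.9,0,0],[0,0,0],60],[[-4.9,0,1],[0,0,0],60],[[-4.9,0,1],[0,0,0],60],[[-4.9,0,1],[0,0,0],60],[[-4.9,0,2],[0,0,0],60],[[-4.9,0,2],[0,0,0],60],[[-4.9,0,2],[0,0,0],60],[[-4.9,0,2],[0,0,0],60],[[0,0,0],[0,0,0],60],[[0,0,0],[0,0,0],60]]'
```

```text
time: 1.4
eef_pos: [450.7, 519.4, 230.7]
eef_rot: [-3.14, 0.001, 1.571]
contact_force: [-0.7, 0.2, 0.5]
finger_gap: 51.1
finger_force: 0.0
time: 3.1
eef_pos: [448.8, -205.0, 124.8]
eef_rot: [-3.139, -0.002, 1.567]
contact_force: [0.5, 0.2, -0.1]
finger_gap: 51.0
finger_force: 0.0
```

```bash
python3 -m jog '[[[-1.1,0.05,2.5],[0,0,0],60],[[0,0,2.5],[0,0,0],60],[[0,0,2],[0,0,0],60],[[0,0,1.3],[0,0,0],60],[[0,0,1],[0,0,0],60],[[0,0,0],[0,0,0],60]]'
python3 - <<'E'
from h import *
a,_=snap("top",1); b,_=snap("scene",1)
A=cv2.resize(a[210:290,350:450],None,fx=4,fy=4,interpolation=cv2.INTER_CUBIC); B=cv2.resize(b[200:280,210:310],None,fx=4,fy=4,interpolation=cv2.INTER_CUBIC)
cv2.imwrite("pics/c3.png",np.hstack([A,B])[:,:,::-1]); print(manip.get_state()["eef_pos"])
E
```

```text
time: 3.7
eef_pos: [449.7, -213.7, 32.1]
eef_rot: [-3.14, -0.001, 1.572]
contact_force: [-0.5, -0.5, 0.5]
finger_gap: 51.3
finger_force: 0.0
[ 450.6278392  -214.7701714    33.23591583]
```

View pics/c3.png

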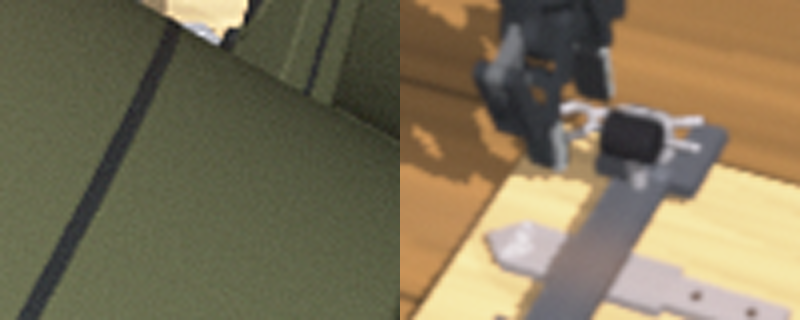

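The right half of picture 3 shows the fingers straddling the clip loop at crop (560,110). The top view is hidden by the arm. Closing now.

```bash
python3 -m jog '[[[-0.1,0,0.2],[0,0,0],60],[[0,0,0],[0,0,0],20],[[0,0,0],[0,0,0],20],[[0,0,0],[0,0,0],20],[[0,0,0],[0,0,0],20],[[0,0,0],[0,0,0],20],[[0,0,0],[0,0,0],20]]'
```

```text
time: 4.5
eef_pos: [450.5, -216.6, 31.0]
eef_rot: [3.141, 0.0, 1.57]
contact_force: [-0.1, -0.0, 3.6]
finger_gap: 25.6
finger_force: 58.8
```

```bash
python3 -m jog '[[[-0.5,0,0],[0,0,0],20],[[-0.5,0,0],[0,0,0],20],[[-0.5,0,0],[0,0,0],20],[[-0.5,0,0],[0,0,0],20]]'
python3 - <<'E'
from h import *
b,_=snap("scene",2)
crop(b,200,190,140,100,5,"pics/c4.png"); print(manip.get_state()["finger_gap"])
E
```

```text
time: 4.9
eef_pos: [450.9, -237.0, 30.7]
eef_rot: [3.14, 0.0, 1.57]
contact_force: [2.8, 2.2, -0.1]
finger_gap: 25.4
finger_force: 58.9
25.659417866619844
```

View pics/c4.png

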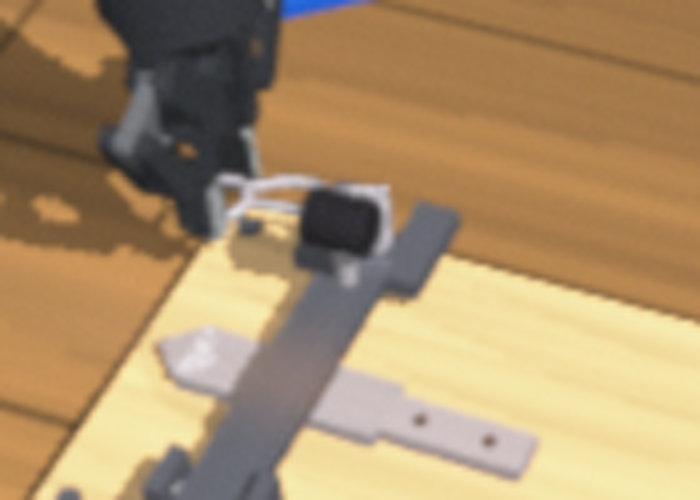

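The clip is drawing out with the gripper: the loop at (230,205) in the crop has moved off the plate and the legs are following.

```bash
python3 -m jog '[[[-0.8,0,0],[0,0,0],20],[[-0.8,0,0],[0,0,0],20],[[-0.8,0,0],[0,0,0],20],[[-0.8,0,0],[0,0,0],20],[[-0.8,0,0],[0,0,0],20],[[-0.8,0,0],[0,0,0],20],[[-0.8,0,0],[0,0,0],20],[[-0.8,0,0],[0,0,0],20],[[-0.8,0,0],[0,0,0],20],[[-0.8,0,0],[0,0,0],20],[[-1,0,0],[0,0,0],20],[[-1,0,0],[0,0,0],20],[[-1,1,0],[0,0,0],20],[[0,1,0],[0,0,0],20]]'
python3 - <<'E'
from h import *
b,_=snap("scene",3); a,_=snap("top",3)
A=cv2.resize(a[200:300,370:470],None,fx=4,fy=4,interpolation=cv2.INTER_CUBIC); B=cv2.resize(b[180:280,160:260],None,fx=4,fy=4,interpolation=cv2.INTER_CUBIC)
cv2.imwrite("pics/c5.png",np.hstack([A,B])[:,:,::-1]); print(manip.get_state()["finger_gap"])
E
```

```text
time: 6.35
eef_pos: [470.8, -348.4, 30.9]
eef_rot: [3.141, 0.001, 1.569]
contact_force: [-0.3, 0.7, 0.3]
finger_gap: 25.4
finger_force: 59.0
25.37381585288164
```

View pics/c5.png

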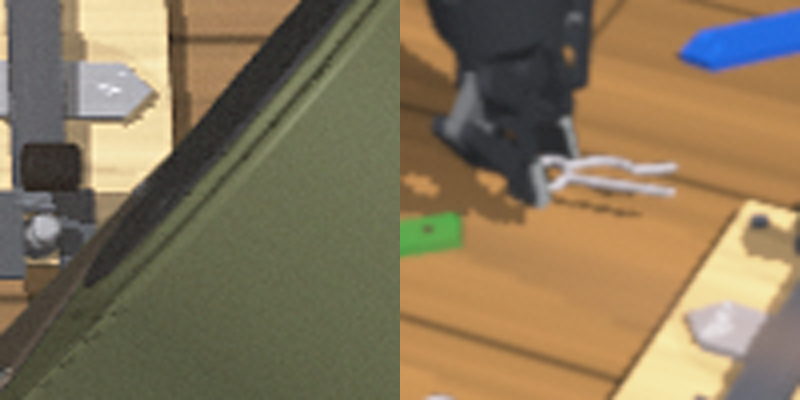

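The scene half shows the clip fully out, both legs pointing at the board and clear of its edge. The green look-alike's end is near (460,230). I'll check the gap to it, then lower.

```bash
python3 - <<'E'
from h import *
p,_=load("top",0); h=cv2.cvtColor(p,cv2.COLOR_RGB2HSV); m=(abs(h[...,0].astype(int)-60)<15)&(h[...,1]>120)
v,u=np.nonzero(m); k=(u>450)&(u<560)&(v>180)&(v<260); W=ray("top",np.c_[u,v][k],8)
print(W[W[:,1].argmax()].round(),W[W[:,0].argmin()].round())
E
python3 -m jog '[[[0,0,1],[0,0,0],20],[[0,0,1],[0,0,0],20],[[0,0,0.6],[0,0,0],20],[[0,0,0],[0,0,0],20]]'
```

```text
[ 509. -388.    8.] [ 495. -401.    8.]
time: 6.85
eef_pos: [468.8, -345.2, 3.1]
eef_rot: [-3.139, -0.002, 1.571]
contact_force: [-0.1, 0.5, 0.1]
finger_gap: 25.7
finger_force: 59.0
```

```bash
python3 -m jog '[[[0,0,0.15],[0,0,0],20],[[0,0,0.1],[0,0,0],20],[[0,0,0],[0,0,0],20]]'
```

```text
time: 7.15
eef_pos: [470.3, -346.5, 2.4]
eef_rot: [3.141, 0.0, 1.571]
contact_force: [-0.1, -0.2, -0.1]
finger_gap: 25.5
finger_force: 59.0
```

```bash
python3 -m jog '[[[0,0,0.1],[0,0,0],20],[[0,0,0],[0,0,0],45],[[0,0,0],[0,0,0],45],[[0,0,0],[0,0,0],45],[[0,0,-1],[0,0,0],45],[[0,0,-4],[0,0,0],45],[[0,0,-5],[0,0,0],65],[[0,0,-5],[0,0,0],65]]'
python3 -m jog '[[[0,0,0],[0,0,8.2],65],[[0,0,0],[0,0,8.2],65],[[0,0,0],[0,0,8.2],65],[[0,0,0],[0,0,8.2],65],[[0,0,0],[0,0,8.2],65],[[0,0,0],[0,0,8.2],65],[[0,0,0],[0,0,8.2],65],[[0,0,0],[0,0,8.2],65],[[0,0,0],[0,0,8.2],65],[[0,0,0],[0,0,8.2],65],[[0,0,0],[0,0,8],65],[[0,-4,0],[0,0,0],65],[[0,-4,0],[0,0,0],65],[[0,-4,0],[0,0,0],65],[[0,-4,0],[0,0,0],65],[[0.9,-2.5,0],[0,0,0],65],[[0,0,0],[0,0,0],65],[[0,0,0],[0,0,0],65]]'
python3 - <<'E'
from h import *
b,_=snap("scene",4); a,_=snap("top",4)
A=cv2.resize(a[200:300,400:500],None,fx=4,fy=4,interpolation=cv2.INTER_CUBIC); B=cv2.resize(b[170:270,190:290],None,fx=4,fy=4,interpolation=cv2.INTER_CUBIC)
cv2.imwrite("pics/c6.png",np.hstack([A,B])[:,:,::-1])
E
```

```text
time: 7.95
eef_pos: [469.7, -346.0, 153.1]
eef_rot: [-3.141, -0.001, 1.571]
contact_force: [1.3, -0.7, 0.1]
finger_gap: 55.2
finger_force: 0.0
time: 9.75
eef_pos: [479.5, -161.3, 152.0]
eef_rot: [3.141, -0.001, 0.002]
contact_force: [-0.6, 0.4, -0.1]
finger_gap: 55.6
finger_force: 0.0
```

View pics/c6.png

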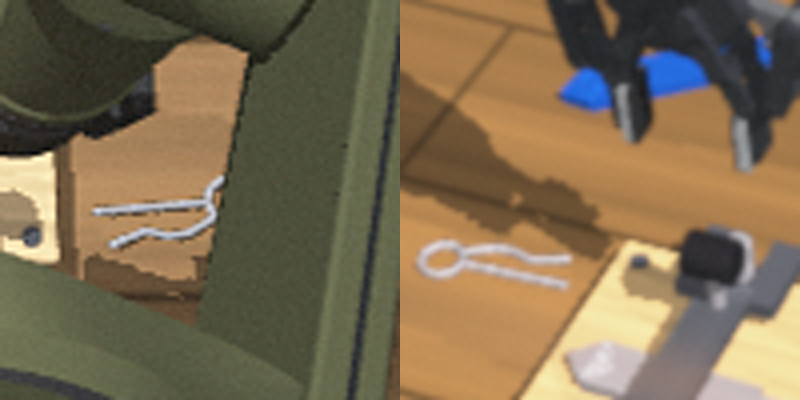

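The clip lies flat on the bench, clear of the board (loop at crop (440,258)). Gripper is above the knob at crop (715,255).

```bash
python3 -m jog '[[[0,0,3],[0,0,0],65],[[0,0,3],[0,0,0],65],[[0,0,2],[0,0,0],65],[[0,0,1.4],[0,0,0],65],[[0,0,0],[0,0,0],65],[[0,0,0],[0,0,0],20],[[0,0,0],[0,0,0],20],[[0,0,0],[0,0,0],20],[[0,0,0],[0,0,0],20],[[0,0,0],[0,0,0],20]]'
```

```text
time: 10.85
eef_pos: [479.7, -161.1, 58.2]
eef_rot: [-3.141, -0.002, -0.001]
contact_force: [-0.1, 5.2, 6.4]
finger_gap: 28.9
finger_force: 60.6
```

```bash
python3 -m jog '[[[0.42,0,-1.12],[0,0,0],20],[[0.47,0,-1.08],[0,0,0],20],[[0.6,0,-1.03],[0,0,0],20],[[0.66,0,-0.98],[0,0,0],20],[[0.77,0,-0.91],[0,0,0],20],[[0.82,0,-0.85],[0,0,0],20],[[0.91,0,-0.77],[0,0,0],20],[[0.96,0,-0.69],[0,0,0],20]]'
```

```text
time: 11.65
eef_pos: [534.5, -161.0, 131.2]
eef_rot: [-3.141, 0.003, -0.0]
contact_force: [0.8, 1.0, -16.2]
finger_gap: 28.4
finger_force: 60.4
```

```bash
python3 -m jog '[[[1.03,0,-0.6],[0,0,0],20],[[1.07,0,-0.51],[0,0,0],20],[[1.12,0,-0.42],[0,0,0],20],[[1.14,0,-0.31],[0,0,0],20],[[1.17,0,-0.21],[0,0,0],20],[[1.18,0,-0.12],[0,0,0],20],[[1.18,0,0],[0,0,0],20],[[0,0,0],[0,0,0],20]]'
python3 - <<'E'
from h import *
b,d=snap("scene",5); X=cloud("scene",d); h=cv2.cvtColor(b,cv2.COLOR_RGB2HSV)
k=(abs(X[...,1]+161)<32)&(X[...,0]>500)&(X[...,0]<680)&(X[...,2]>45)&(X[...,2]<260)
for z in range(50,250,15):
    q=k&(abs(X[...,2]-z)<6)
    if q.sum()>3: print(z,q.sum(),X[q][:,0].min().round(),np.median(X[q][:,0]).round(),X[q][:,0].max().round(),X[q][:,1].min().round(),X[q][:,1].max().round(), np.median(b[q],0))
E
```

```text
time: 12.45
eef_pos: [615.7, -161.0, 153.8]
eef_rot: [-3.141, -0.001, -0.0]
contact_force: [-2.5, 4.3, -8.6]
finger_gap: 28.8
finger_force: 60.2
50 165 591.0 607.0 621.0 -188.0 -137.0 [ 97.  99. 106.]
65 83 591.0 602.0 679.0 -179.0 -147.0 [ 97.  98. 105.]
80 143 588.0 599.0 679.0 -178.0 -129.0 [139. 124. 114.]
95 87 585.0 592.0 677.0 -178.0 -132.0 [125. 111. 109.]
110 66 578.0 587.0 592.0 -177.0 -146.0 [130. 113. 109.]
125 30 572.0 582.0 585.0 -159.0 -147.0 [112.  103.5 105. ]
140 22 568.0 576.0 580.0 -155.0 -146.0 [96.5 95.  99.5]
155 19 611.0 621.0 626.0 -183.0 -141.0 [112.  88.  72.]
170 150 555.0 617.0 628.0 -191.0 -133.0 [94.  82.  74.5]
185 158 597.0 617.0 628.0 -190.0 -134.0 [58.5 53.5 51. ]
200 135 549.0 620.0 631.0 -192.0 -132.0 [57. 56. 56.]
215 128 543.0 610.0 632.0 -189.0 -129.0 [50. 52. 55.]
230 142 598.0 630.0 634.0 -188.0 -137.0 [48. 50. 52.]
245 115 622.0 629.0 635.0 -193.0 -129.0 [44. 46. 48.]
```

By depth the bar leans at about 71° and its x runs steadily with height. Releasing it and moving to the tang.

```bash
python3 -m jog '[[[0,0,0],[0,0,0],65],[[0,0,0],[0,0,0],65],[[0,0,0],[0,0,0],65],[[0,0,0],[0,0,0],65],[[0.2,0,-2],[0,0,0],65],[[0.2,0,-3],[0,0,0],65],[[0,0,-3],[0,0,0],65],[[0,-4.3,0],[0,0,0],65],[[0,-4.3,0],[0,0,0],55],[[-4.2,0,0],[0,0,0],55],[[-4.3,0,0],[0,0,0],55]]'
python3 -m jog '[[[0,0,0],[0,0,-8.2],55],[[0,0,0],[0,0,-8.2],55],[[0,0,0],[0,0,-8.2],55],[[0,0,0],[0,0,-8.2],55],[[0,0,0],[0,0,-8.2],55],[[0,0,0],[0,0,-8.2],55],[[0,0,0],[0,0,-8.2],55],[[0,0,0],[0,0,-8.2],55],[[0,0,0],[0,0,-8.2],55],[[0,0,0],[0,0,-8.2],55],[[0,0,0],[0,0,-8],55],[[0,0,4],[0,0,0],55],[[0,0,4],[0,0,0],55],[[0,0,4],[0,0,0],55],[[0,0,0],[0,0,0],55]]'
python3 - <<'E'
from h import *
b,d=snap("scene",6); X=cloud("scene",d)
k=(abs(X[...,1]+161)<32)&(X[...,0]>500)&(X[...,0]<620)
for z in range(65,245,25):
    q=k&(abs(X[...,2]-z)<5)
    if q.sum()>3: print(z,q.sum(),np.median(X[q][:,0]).round())
# tang top surface
q=(X[...,2]>25)&(X[...,2]<32)&(abs(X[...,0]-534)<30)&(X[...,1]>-135)&(X[...,1]<-30)
for y in range(-130,-30,10):
    w=q&(abs(X[...,1]-y)<5)
    if w.sum(): print(y,w.sum(),X[w][:,0].min().round(1),X[w][:,0].max().round(1))
E
```

```text
time: 13.6
eef_pos: [533.7, -74.3, 233.6]
eef_rot: [3.141, -0.002, 0.003]
contact_force: [-0.8, -0.3, 0.3]
finger_gap: 47.0
finger_force: 0.0
time: 15.1
eef_pos: [529.3, -74.8, 109.2]
eef_rot: [-3.132, -0.002, 1.57]
contact_force: [-0.8, -0.8, -0.6]
finger_gap: 46.8
finger_force: 0.0
65 62 602.0
90 71 594.0
115 66 585.0
140 37 576.0
165 144 569.0
190 140 561.0
215 73 551.0
-130 55 515.2 560.0
-120 53 511.2 550.0
-110 41 510.1 546.1
-100 33 520.7 544.8
-90 40 523.1 545.9
-80 37 512.2 545.9
-70 47 520.5 545.1
-60 43 522.6 546.4
-50 11 505.2 548.5
-40 1 519.8 519.8
```

```bash
python3 -m jog '[[[0,0,3],[0,0,0],55],[[0,0,3],[0,0,0],55],[[0,0,0],[0,0,0],55],[[0,0,0],[0,0,0],55]]'
```

```text
time: 15.55
eef_pos: [534.7, -75.8, 55.1]
eef_rot: [3.139, 0.001, 1.571]
contact_force: [-0.8, 0.4, 1.0]
finger_gap: 47.1
finger_force: 0.0
```

```bash
python3 -m jog '[[[0,0,2],[0,0,0],55],[[0,0,1],[0,0,0],55],[[0,0,0.3],[0,0,0],55],[[0,0,0],[0,0,0],55],[[0,0,0],[0,0,0],10],[[0,0,0],[0,0,0],10],[[0,0,0],[0,0,0],10],[[0,0,0],[0,0,0],10],[[0,0,0],[0,0,0],10]]'
```

```text
time: 16.45
eef_pos: [533.8, -75.5, 21.3]
eef_rot: [3.14, 0.0, 1.57]
contact_force: [-0.3, 0.1, 5.4]
finger_gap: 19.8
finger_force: 58.9
```

```bash
python3 -m jog '[[[0.5,0,0],[0,0,0],10],[[1,0,0],[0,0,0],10],[[1,0,0],[0,0,0],10],[[1,0,0],[0,0,0],10],[[1,0,0],[0,0,0],10],[[1,0,0],[0,0,0],10],[[1,0,0],[0,0,0],10],[[1,0,0],[0,0,0],10],[[1,0,0],[0,0,0],10],[[0.8,0,0],[0,0,0],10],[[0.5,0,0],[0,0,0],10],[[0,0,0],[0,0,0],10],[[0,0,0],[0,0,0],10]]'
```

```text
time: 17.75
eef_pos: [534.6, 22.7, 21.3]
eef_rot: [3.139, 0.0, 1.571]
contact_force: [-0.1, -1.4, 4.9]
finger_gap: 19.9
finger_force: 58.9
```

Now release, rise and measure the blank.

```bash
python3 -m jog '[[[0,0,0],[0,0,0],55],[[0,0,0],[0,0,0],55],[[0,0,0],[0,0,0],55],[[0,0,0],[0,0,0],55],[[0,0,-2],[0,0,0],55],[[0,0,-4],[0,0,0],55],[[0,0,-4],[0,0,0],55],[[0,0,0],[0,0,0],55]]'
python3 - <<'E'
from h import *
b,d=snap("scene",7); X=cloud("scene",d); h=cv2.cvtColor(b,cv2.COLOR_RGB2HSV)
q=(X[...,2]>23.5)&(X[...,2]<33)&(abs(X[...,0]-534)<35)&(X[...,1]>-160)&(X[...,1]<80)&(h[...,1]<60)
n,l,s,_=cv2.connectedComponentsWithStats(q.astype(np.uint8)); i=1+s[1:,4].argmax(); q=l==i; print(s[i])
v,u=np.nonzero(q); W=ray("scene",np.c_[u,v],28)
print("y",W[:,1].min().round(1),W[:,1].max().round(1))
for y in range(-145,70,10):
    w=abs(W[:,1]-y)<5
    if w.sum(): print(y,w.sum(),W[w,0].min().round(1),W[w,0].max().round(1))
crop(b,180,180,200,150,4,"pics/c7.png")
E
```

```text
time: 18.55
eef_pos: [537.3, 22.5, 125.3]
eef_rot: [3.131, 0.0, 1.571]
contact_force: [1.8, -0.4, 1.0]
finger_gap: 47.1
finger_force: 0.0
[273 268  79  31 926]
y -128.0 45.6
-125 19 523.8 544.6
-115 53 517.5 550.7
-105 61 516.4 552.1
-95 56 518.3 551.4
-85 61 518.0 552.0
-75 57 516.2 550.9
-65 64 515.8 551.6
-55 62 516.2 551.9
-45 62 515.9 552.2
-35 60 516.7 552.9
-25 66 516.3 553.2
-15 48 521.8 548.2
-5 43 521.5 547.8
5 46 523.0 547.5
15 50 521.9 548.1
25 46 521.9 547.4
35 47 522.3 548.1
45 25 522.7 547.7
```

View pics/c7.png

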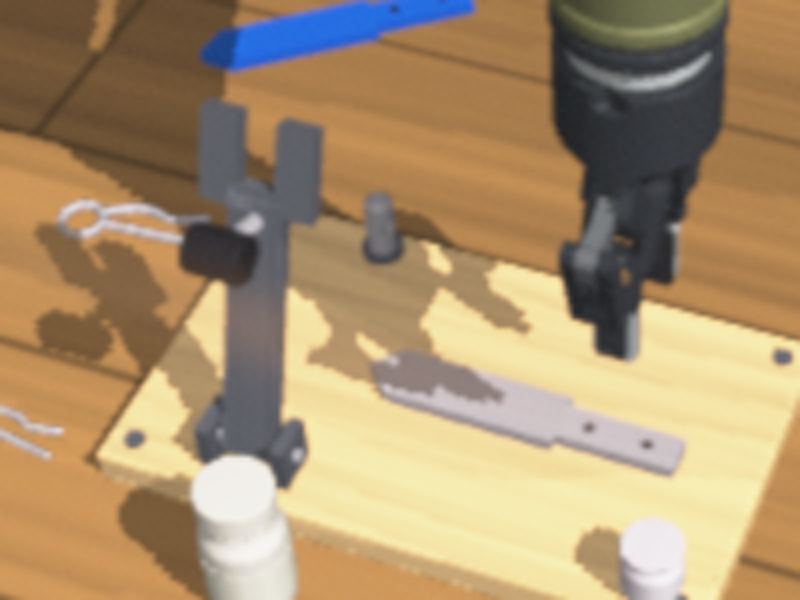

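Picture 7 shows the bar standing up by itself, the knob at (218,250), the clip on the bench at (85,215), and the blank entirely clear of the bar, flat from (380,375) to (680,460). Blank mid ≈(534.5,-44.5), so jig y ≈116. Gripping it by the middle.

```bash
python3 -m jog '[[[-3.4,0,0],[0,0,0],55],[[-3.3,0,0],[0,0,0],55],[[0,0,3],[0,0,0],55],[[0,0,3],[0,0,0],55],[[0,0,2.3],[0,0,0],55],[[0,0,1],[0,0,0],55],[[0,0,0.7],[0,0,0],55],[[0,0,0],[0,0,0],55],[[0,0,0],[0,0,0],55]]'
```

```text
time: 19.5
eef_pos: [533.8, -44.4, 20.7]
eef_rot: [3.141, 0.0, 1.571]
contact_force: [0.1, 0.5, 0.5]
finger_gap: 46.8
finger_force: 0.0
```

```bash
python3 -m jog '[[[0,0,0],[0,0,0],10],[[0,0,0],[0,0,0],10],[[0,0,0],[0,0,0],10],[[0,0,0],[0,0,0],10],[[0,0,0],[0,0,0],10],[[0,0,-1],[0,0,0],10],[[0,0,-2],[0,0,0],10],[[0,0,-3],[0,0,0],10],[[0,0,-3],[0,0,0],10],[[0,0,-1],[0,0,0],10],[[0,0,0],[0,0,0],10]]'
```

```text
time: 20.6
eef_pos: [534.4, -44.6, 121.9]
eef_rot: [3.138, 0.001, 1.571]
contact_force: [-0.6, 0.6, -2.9]
finger_gap: 29.3
finger_force: 60.2
```

Held (about 3 N of weight). Carrying it to the rest and turning.

```bash
python3 -m jog '[[[3,0,0],[0,0,0],10],[[4,0,0],[0,0,0],10],[[4,-1,0],[0,0,0],10],[[4,-1,0],[0,0,0],10],[[4,-1,0],[0,0,0],10],[[4,-0.4,0],[0,0,0],10],[[4,0,0],[0,0,0],10],[[4,0,0],[0,0,0],10],[[3,0,0],[0,0,0],10],[[1.3,0,0],[0,0,0],10],[[0,0,0],[0,0,5],10],[[0,0,0],[0,0,8],10],[[0,0,0],[0,0,8],10],[[0,0,0],[0,0,8],10],[[0,0,0],[0,0,8],10],[[0,0,0],[0,0,8],10],[[0,0,0],[0,0,8],10],[[0,0,0],[0,0,8],10],[[0,0,0],[0,0,8],10],[[0,0,0],[0,0,6.35],10]]'
python3 -m jog '[[[0,0,0],[0,0,0],10],[[0,0,0],[0,0,0],10],[[0,0,0],[0,0,0],10]]'
python3 - <<'E'
from h import *
b,d=snap("scene",8); X=cloud("scene",d); h=cv2.cvtColor(b,cv2.COLOR_RGB2HSV)
print(manip.get_state()["eef_pos"])
q=(X[...,2]>105)&(X[...,2]<150)&(np.hypot(X[...,0]-500,X[...,1]-308)<130)&(h[...,1]<60)&(h[...,2]>110)
n,l,s,_=cv2.connectedComponentsWithStats(q.astype(np.uint8)); print(s[1:].tolist())
P=X[q]; print(len(P),np.median(P[:,2]))
for sgn in(1,-1):
  a=np.radians(14.65); t=((P[:,:2]-[500,308.6])@[np.cos(a),np.sin(a)]); w=((P[:,:2]-[500,308.6])@[-np.sin(a),np.cos(a)])
print(t.min(),t.max(),w.min(),w.max())
for k in range(-90,100,15):
    m=abs(t-k)<7
    if m.sum(): print(k,m.sum(),w[m].min().round(1),w[m].max().round(1),P[m,2].min().round(1),P[m,2].max().round(1))
E
```

```text
time: 22.6
eef_pos: [498.3, 307.1, 118.5]
eef_rot: [3.14, 0.003, 0.25]
contact_force: [0.3, -0.1, -3.2]
finger_gap: 29.7
finger_force: 60.1
time: 22.9
eef_pos: [499.0, 308.1, 119.6]
eef_rot: [3.141, 0.001, 0.257]
contact_force: [-0.2, 0.6, -3.1]
finger_gap: 30.0
finger_force: 60.1
[499.08397282 308.2188651  119.77941885]
[[480, 254, 3, 7, 14], [480, 264, 28, 64, 857]]
871 127.21162641952355
-75.85197132021939 90.83221067855071 -23.295319001281193 22.089095029039562
-75 8 -16.0 -12.3 124.5 128.7
-60 7 -17.3 12.9 124.5 130.0
-45 23 4.9 14.6 124.5 130.3
-30 51 -5.4 13.9 124.6 130.6
-15 74 -10.5 14.0 123.8 139.4
0 94 -17.9 22.1 120.9 147.8
15 153 -23.3 18.7 119.8 149.7
30 83 -17.8 13.6 121.7 130.2
45 76 -13.6 8.7 124.4 129.9
60 84 -13.8 8.2 124.2 130.4
75 81 -13.6 8.5 123.7 130.2
90 71 -14.0 8.3 118.2 130.6
```

```bash
python3 - <<'E'
from h import *
b,d=load("scene",0); X=cloud("scene",d)
q=((X[...,2]>27)&(X[...,2]<40)&(np.hypot(X[...,0]-500,X[...,1]-308)<85)).astype(np.uint8)
n,l,s,_=cv2.connectedComponentsWithStats(q)
for i in range(1,n):
    if s[i,4]>80:
        v,u=np.nonzero(l==i); W=ray("scene",np.c_[u,v],32)[:,:2].astype(np.float32); print(s[i,4],cv2.minAreaRect(W),np.median(X[l==i][:,2]))
E
```

```text
461 ((449.0954284667969, 294.92791748046875), (25.010387420654297, 111.2803955078125), 14.657175064086914) 32.809449718106976
552 ((554.0142822265625, 323.29339599609375), (22.136960983276367, 109.56500244140625), 14.796920776367188) 32.923725844976275
```

```bash
python3 -m jog '[[[0.1,-0.15,2],[0,0,0],10],[[0,0,2.5],[0,0,0],10],[[0,0,2],[0,0,0],10],[[0,0,1],[0,0,0],10],[[0,0,0.6],[0,0,0],10],[[0,0,0.3],[0,0,0],10],[[0,0,0],[0,0,0],10],[[0,0,0],[0,0,0],10]]'
python3 -m jog '[[[0,0,0.15],[0,0,0],10],[[0,0,0],[0,0,0],10]]'
```

```text
time: 23.75
eef_pos: [500.6, 310.6, 37.0]
eef_rot: [-3.141, -0.002, 0.256]
contact_force: [-0.1, -0.4, -3.5]
finger_gap: 29.5
finger_force: 60.1
time: 23.95
eef_pos: [500.1, 310.4, 35.2]
eef_rot: [-3.141, -0.001, 0.256]
contact_force: [0.2, -1.1, -2.9]
finger_gap: 29.5
finger_force: 60.1
```

```bash
python3 -m jog '[[[0,0,0.15],[0,0,0],10],[[0,0,0],[0,0,0],10]]'
python3 -m jog '[[[0,0,0.1],[0,0,0],10],[[0,0,0],[0,0,0],10]]'
```

```text
time: 24.15
eef_pos: [500.2, 310.5, 33.7]
eef_rot: [-3.141, -0.001, 0.255]
contact_force: [0.2, -1.2, -0.5]
finger_gap: 30.0
finger_force: 60.4
time: 24.35
eef_pos: [500.2, 310.5, 33.6]
eef_rot: [-3.141, -0.001, 0.256]
contact_force: [-2.1, -0.3, 7.9]
finger_gap: 29.9
finger_force: 61.3
```

Contact is made on the rails. Releasing and retreating.

```bash
python3 -m jog '[[[0,0,0],[0,0,0],55],[[0,0,0],[0,0,0],55],[[0,0,0],[0,0,0],55],[[0,0,0],[0,0,0],55],[[0,0,-1.5],[0,0,0],55],[[0,0,-3],[0,0,0],55],[[0,0,-5],[0,0,0],55],[[0,0,-5],[0,0,0],55],[[0,0,-5],[0,0,0],55],[[-3,0,-2],[0,0,0],55],[[-4,0,0],[0,0,0],55],[[-4,0,0],[0,0,0],55],[[0,0,0],[0,0,0],55]]'
python3 - <<'E'
from h import *
out=[]
for n in("top","scene"):
    b,d=snap(n,9); X=cloud(n,d); h=cv2.cvtColor(b,cv2.COLOR_RGB2HSV)
    q=(X[...,2]>34)&(X[...,2]<48)&(np.hypot(X[...,0]-500,X[...,1]-309)<110)&(h[...,1]<60)
    k,l,s,_=cv2.connectedComponentsWithStats(q.astype(np.uint8)); i=1+s[1:,4].argmax()
    v,u=np.nonzero(l==i); W=ray(n,np.c_[u,v],40)[:,:2]
    a=np.radians(14.65); D=W-([500,308.6] if n=="top" else [501.5,309.1]); t=D@[np.cos(a),np.sin(a)]; w=D@[-np.sin(a),np.cos(a)]
    print(n,"t",t.min().round(1),t.max().round(1),"z",np.percentile(X[l==i][:,2],[5,50,95]).round(1))
    for c in(-50,0,45,75):
        m=abs(t-c)<8; print(c,m.sum(),w[m].min().round(1) if m.any() else "",w[m].max().round(1) if m.any() else "")
a,_=load("top",9);b,_=load("scene",9)
A=cv2.resize(a[190:290,100:200],None,fx=4,fy=4,interpolation=cv2.INTER_CUBIC); B=cv2.resize(b[260:360,430:530],None,fx=4,fy=4,interpolation=cv2.INTER_CUBIC)
cv2.imwrite("pics/c8.png",np.hstack([A,B])[:,:,::-1])
E
```

```text
time: 25.65
eef_pos: [387.4, 280.2, 246.8]
eef_rot: [3.141, 0.005, 0.257]
contact_force: [-0.3, -0.8, -1.0]
finger_gap: 47.0
finger_force: 0.0
top t -81.9 92.6 z [36.5 39.3 42.3]
-50 110 -15.7 16.4
0 108 -16.4 16.3
45 73 -11.2 10.9
75 73 -11.5 10.6
scene t -86.5 92.9 z [38.  41.2 43.8]
-50 103 -16.1 16.5
0 111 -17.4 15.6
45 85 -12.0 10.6
75 92 -12.5 10.2
```

View pics/c8.png

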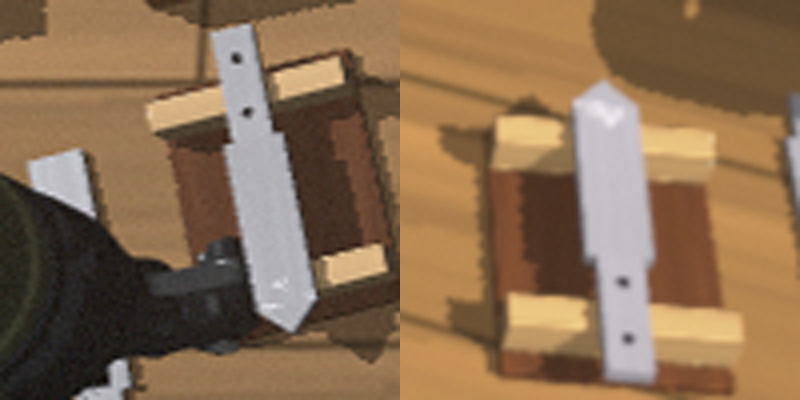

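The blank lies flat across both rails, along the rest and centred within about 2 mm, and the gripper is clear of it. Handing in.

```bash
python3 -c "
from station import manip
print(manip.sign_off())"
```

```text
the job is handed in; nothing more can be done
None
```

Job handed in at about 26 s: clip laid on the bench, bar left up at about 71°, blank slid clear, let go, regripped by the middle and laid flat across both rails, centred within about 2 mm; no verdict was returned.

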